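# Move the dried filter dish onto the balance with the dish lifter

## Robot

A 6-joint arm with a two-finger parallel gripper is mounted at the origin on the work surface. World frame = base frame: x ahead of the robot, y to its left, z up, the work surface at z = 0. Lengths are in m, angles in degrees, forces in N, time in s.
With the tool pointing down it reaches from about 0.4 to 0.825 m from the base axis. Payload 7 kg.
Tool frame: the origin (TCP) lies midway between the tips of the shut fingers; the grasp point (between the pads) lies 19 mm behind it; z points along the fingers, y is the line along which they close (so a half turn about z gives the same grasp; the last joint's range is limited). The gripper opens to 88 mm and grips with 3 to 60 N. Pads are 19 mm wide; open, the fingers measure 130 mm over their backs; the gripper's body (78 mm by 193 mm) begins 47 mm behind the grasp point.
Start: joints at [-51.904, 20.546, 0.682, 0, -70.136, -16.507], TCP at [0.248, -0.628, 0.227] pointing down, gripper open.
Joint ranges: [-176.03, 176.03], [-82.01, 121.73], [-58.28, 71.71], [-173.87, 95.51], [-174.79, -0.11], [-173.66, 173.66]. Speed limits (degrees/s): [136.94, 136.94, 172.46, 180, 180, 180].

## Interface

Orientations are given as [roll, pitch, yaw] about the fixed x, y, z axes, in that order (R = Rz(yaw) Ry(pitch) Rx(roll)).
In Python, from plant import ctrl gives the robot as it stands. The module is installed in compiled form; this text tells all that it offers.
- The arm moves only by the tool send_rows, never from a script. Its argument "plan" is a list that holds one entry, the list of rows, each a list of 6 numbers: the shift along the tool's x, y, z in cm, then the turn, a rotation vector about the tool's x, y, z in degrees. A call has 1 to 8 rows; each row is the pose to reach, as a shift and turn from the pose commanded when the call began, along the tool's axes at that moment; what a row does not reach only later rows make up. A row lasts 1/12 s, in which the tool goes at most 41.7 mm and 7.16 degrees, less where a joint would pass 70% of its speed; a pose out of reach is approached as far as the arm can. A call with a gripper value outside its range is refused whole. "fingers" is the opening, from 0 (shut) to 1 (fully open), set as the call begins (left out, the last holds). The fingers move at their own pace and stop on an object; the grip force is fixed at half the most. Time passes only in rows, so rows that repeat a pose let the fingers close. It gives the time, the measured TCP pose, the force, the opening and the grip force at its end, in the units of the state.
- ctrl.get_obs(): the state, without advancing time (a new reading comes with each control period).
- ctrl.snapshot(name): name is "scene" or "side" or "wrist"; returns a dict with "img" (384x512x3 uint8, red, green, blue), "K" (3x3 intrinsics, pixels), "pose" (4x4, takes a point from camera to world coordinates). Camera axes: x right, y down, z forward; pixel columns grow to the right and rows downward; lengths in m; the calibration is good to about 2 mm. A picture is of the moment at which its call begins. There is no depth.
- ctrl.close_job(): hands the job in; it is judged then, once.
The state is a dict: "clock": time; "joint_pos": joint angles; "qvel": joint speeds; "tau": joint torques, N m; "tool_pos": TCP position; "orientation": TCP orientation; "force": force on the tool from outside, world axes, zero at the start; "moment": the same for the moment, N m; "opening": finger opening in m; "gripper_force": force on a finger pad.
Only numpy, scipy, OpenCV 4.12 (cv2) and the standard library are available. Lean on these libraries where they do the work, as an engineer would, in place of code of your own. Each camera call takes 0.05 s, during which the arm holds its last target. There are 200 camera calls.

## Task

Put the dried filter on the balance: take the horseshoe dish lifter by its handle, slide it under the rim of the aluminium dish on the square cork pad, lift the dish off and carry it level to the balance, and set it down gently in the middle of the round weighing pan. Then draw the lifter out from under the rim, take it well away from the dish and lay it back flat on its dark rubber mat. Never touch the dish with the gripper, do not press on the weighing pan, and leave the covered glass dish and the two jars where they stand.

Things in the scene. Friction and masses are not known exactly. Their poses are not given: they have to be found in the camera images.
- lifter: Dish lifter: flat steel horseshoe blade 3 mm thick, 110 mm wide over the tips, with a raised black handle; 231 mm long, 140 g, loose, on the mat. Origin: blade underside, centre of the horseshoe; x from handle to open end, z up. Opening 80 mm wide, its round back at x = -40 mm; prongs 11 mm wide to x = +54 mm (last 12 mm flared). Behind, a web to x = -78 mm and a neck rising to the handle.
- lifter_grip (a point): Point in the lifter's handle to grip from above, at x = -108 mm, y = 0, z = 40 mm in the lifter's frame. The handle is a level bar along x, from x = -82 to -177 mm, 22 mm wide, 16 mm tall, its mid-height 40 mm above the blade's underside.
- lifter_mid (a point): Point on the lifter's underside about half way along its length: x = -65 mm in the lifter's frame.
- dish: Shallow round aluminium dish with a flat outward rim and a white filter disc inside, 42 to 84 g, loose, on the cork pad. Wall 72 mm in diameter (4 mm to spare on each side between the prongs); rim 94 mm in diameter, 3 mm thick, underside 17 mm and top 20 mm above the base: 14 mm of free height for the blade, from any side. Lifted, the rim rests on the prongs. Origin: centre of base; z up.
- cork_pad: Square cork pad, 150 x 150 x 10 mm, fixed on the bench (its place varies). Origin: centre of its underside; its top is 10 mm above the bench.
- balance: White top-loading balance, fixed (place and yaw vary), 284 mm deep, 190 mm wide; sloping display in front, round weighing pan near the back. Origin: on the bench under the pan's centre; x from display to back (housing x = -189 to +95 mm, y = -95 to +95 mm, nowhere higher than 66 mm).
- pan: The balance's round steel weighing pan, fixed to the balance, 130 mm in diameter, 6 mm thick, open all round. Origin: centre of its underside, 72 mm above the bench.
- pan_centre (a point): Centre of the pan's flat top, 78 mm above the bench.
- mat: Dark rubber mat, 250 x 140 x 3 mm, fixed on the bench (place and yaw vary), long side along its x. Origin: centre of its underside.
- petri: Covered glass dish without a rim, 100 mm in diameter, 18 mm tall, loose, a bystander. Origin: centre of its base.
- amber_jar: Amber glass jar with a black cap, 60 mm in diameter, 95 mm tall, loose, a bystander. Origin: centre of its base.
- sample_pot: White jar with an orange cap, 68 mm in diameter, 75 mm tall, loose, a bystander. Origin: centre of its base.
There are look-alikes about, which are no part of the job. Several things have the shape of the lifter; the one meant has the colours described above. Leave any yellow look-alike of the dish alone.

How it is judged:
By the outcome, as a careful person would: the job done as asked, in the order asked, and still so for the second after the job is handed in, with the robot touching nothing.
It also fails if it takes over 66 s, if anything falls off the work surface, if the arm or the gripper's body presses on something with over 40 N, if the wrist force passes 120 N, or if a joint passes its speed limit or range.

## Working session

There is one attempt and no reset: what is moved stays moved. The work goes in short steps, Python scripts to look and compute and a tool call to move; the robot and the scene stay as the last step left them, time stands still between calls to the robot, and variables do not carry over. Pictures are saved under pics/ and viewed, at most 10 in all, crops included, and the job is handed in when it is done.

Besides the shell and the picture viewer there is one more tool, called after ">>>" as name([rows], argument=value, ...), one row to a line, values as JSON. send_rows: Moves the arm, as the interface text tells. Its arguments: {"type":"object","properties":{"plan":{"type":"array","items":{"type":"array","items":{"type":"array","items":{"type":"number"}}}},"fingers":{"type":"number"}},"required":["plan"]}

```bash
mkdir -p pics; cat > h.py <<'E'
import numpy as np, cv2
from plant import ctrl
from scipy.spatial.transform import Rotation as R
def snap(n,f):
    s=ctrl.snapshot(n); cv2.imwrite('pics/'+f,s['img'][:,:,::-1]); np.savez('pics/'+f[:-4]+'.npz',**s); return s
def load(f): return np.load('pics/'+f+'.npz')
def unproj(s,u,v,z):
    d=np.linalg.inv(s['K'])@np.array([u,v,1.]); T=s['pose']; d=T[:3,:3]@d; o=T[:3,3]
    return o+d*(z-o[2])/d[2]
def proj(s,P):
    P=np.atleast_2d(P); T=np.linalg.inv(s['pose']); c=P@T[:3,:3].T+T[:3,3]; c=c@s['K'].T; return c[:,:2]/c[:,2:]
E
python3 - <<'E'
from h import *
for n in('scene','side','wrist'):
    s=snap(n,n+'0.png'); print(n,s['pose'].round(3).tolist(),s['K'][0,0])
a=[cv2.imread(f'pics/{n}0.png') for n in('scene','side')]
print(ctrl.get_obs())
E
```

```text
scene [[-0.788, 0.452, -0.418, 1.135], [0.615, 0.574, -0.54, 0.743], [-0.004, -0.683, -0.731, 1.07], [0.0, 0.0, 0.0, 1.0]] 352.4021044332091
side [[-0.7, -0.429, 0.57, -0.361], [-0.714, 0.409, -0.569, 0.979], [0.011, -0.805, -0.593, 1.053], [0.0, 0.0, 0.0, 1.0]] 396.03687503427693
wrist [[-0.367, 0.89, 0.27, 0.175], [0.93, 0.351, 0.108, -0.656], [0.001, 0.29, -0.957, 0.385], [0.0, 0.0, 0.0, 1.0]] 334.67284958875166
{'clock': 0.15, 'joint_pos': array([-5.19062096e+01,  2.05815937e+01,  6.44671084e-01, -1.32989657e-02,
       -7.01367485e+01, -1.65058768e+01]), 'qvel': array([ 0.03730157, -0.16928439,  0.10071851,  0.15251719,  0.05632471,
       -0.01178598]), 'tau': array([-2.18966525e-03, -5.83275175e+01,  2.93292010e+01,  7.00123429e+00,
        8.82015796e-03, -1.24991680e-04]), 'tool_pos': array([ 0.24816258, -0.62731425,  0.22583802]), 'orientation': array([ 1.79925812e+02, -8.94438619e-03, -1.58416607e+02]), 'force': array([-1.09734098,  0.06173613, -0.69713004]), 'moment': array([ 0.00761912, -0.00228477,  0.07456781]), 'gripper_force': 0.0, 'opening': 0.08767364234235983}
```

View pics/scene0.png

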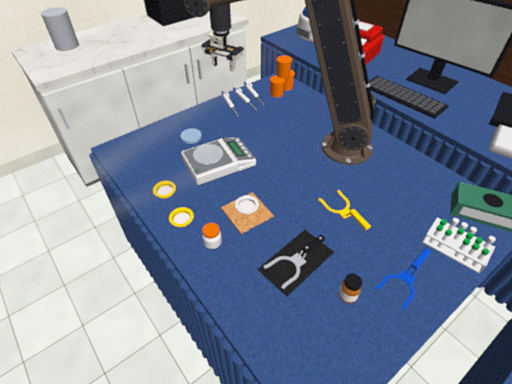

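View pics/side0.png

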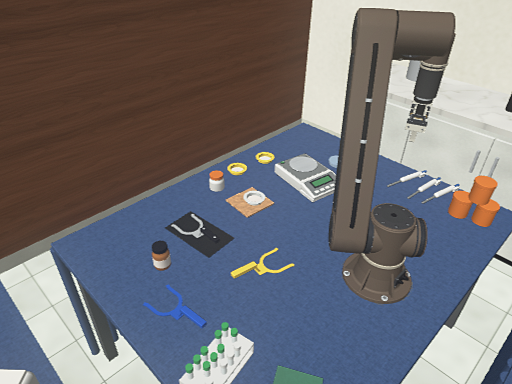

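The scene view shows the mat and grey lifter at about (295,262), its handle end at (322,238), with the cork pad and dish at (247,207) and the balance pan at (208,155). The side view shows the same things at (198,233), (252,200) and (302,163). Next I'll enlarge both for pixel picking.

```bash
python3 - <<'E'
from h import *
a=load('scene0')['img'][120:300,140:360]; b=load('side0')['img'][130:270,150:350]
a=cv2.resize(a,None,fx=3.6,fy=3.6,interpolation=cv2.INTER_CUBIC)[:600,:800]
b=cv2.resize(b,None,fx=4,fy=4,interpolation=cv2.INTER_CUBIC)
# brighten
f=lambda i:(255*(i/255.)**.6).astype('uint8')
def ticks(i,x0,y0,k):
    i=f(i)
    for x in range(0,i.shape[1],int(20*k)): cv2.putText(i,str(int(x0+x/k)),(x,10),0,.35,(255,255,0),1); cv2.line(i,(x,12),(x,18),(255,255,0))
    for y in range(0,i.shape[0],int(20*k)): cv2.putText(i,str(int(y0+y/k)),(0,y+4),0,.35,(255,255,0),1)
    return i
cv2.imwrite('pics/a.png',ticks(a,140,120,3.6)[:,:,::-1]); cv2.imwrite('pics/b.png',ticks(b,150,130,4)[:,:,::-1])
E
```

```text
(no output)
```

View pics/a.png

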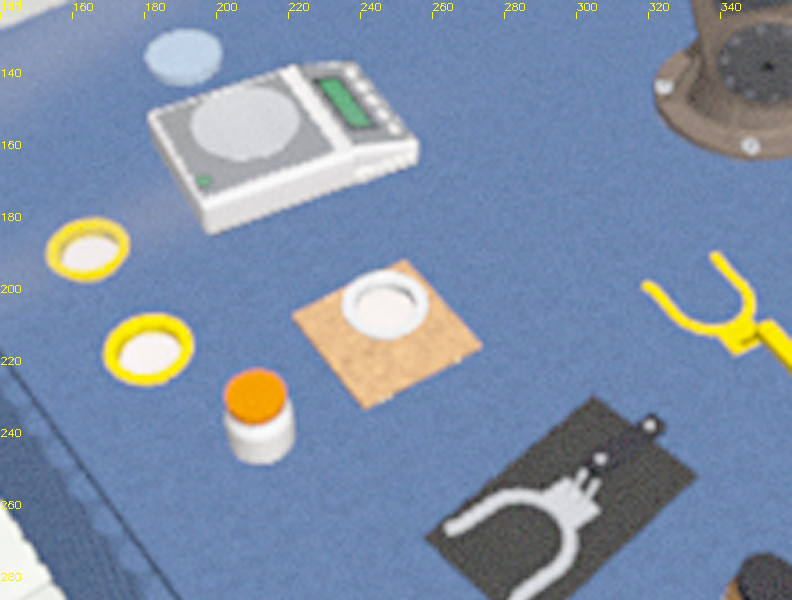

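View pics/b.png

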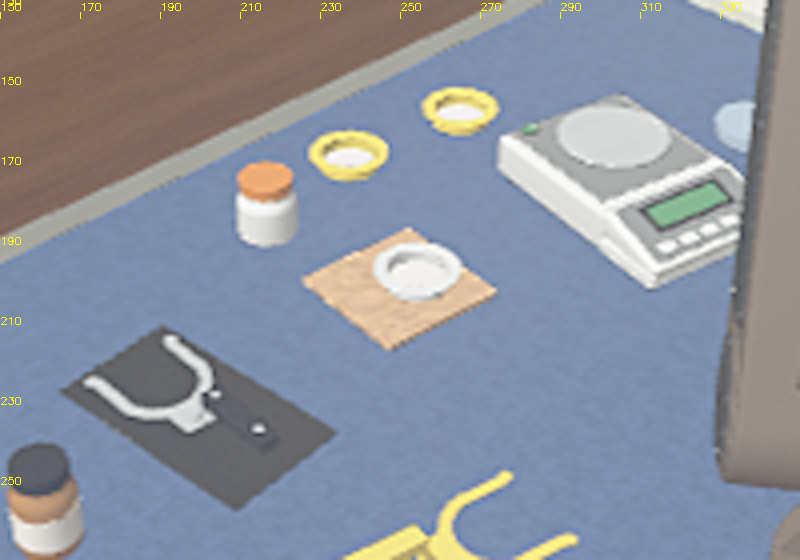

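```bash
cat > meas.py <<'E'
from h import *
from scipy.optimize import minimize
def inter(S,pix,z): return [unproj(s,*p,z)[:2].round(4).tolist() for s,p in zip(S,pix)]
def liftpoly():
    # blade outline approx polygons (lifter frame)
    th=np.radians(np.arange(90,271,10))
    arc=lambda r:np.c_[r*np.cos(th),r*np.sin(th)]
    outer=np.r_[[[54,51]],arc(51),[[54,-51]]]; inner=np.r_[[[54,40]],arc(40),[[54,-40]]]
    return np.r_[outer,inner[::-1]]/1000, np.array([[-45,15],[-78,15],[-78,-15],[-45,-15]])/1000
def render(s,p,zt=.006,k=4):
    m=np.zeros((384*k,512*k),np.uint8); c,sn=np.cos(p[2]),np.sin(p[2])
    for q in liftpoly():
        w=q@np.array([[c,sn],[-sn,c]])+p[:2]
        u=(proj(s,np.c_[w,np.full(len(w),zt)])+.5)*k
        cv2.fillPoly(m,[u.round().astype(int)],255)
    return cv2.resize(m,(512,384),interpolation=cv2.INTER_AREA)/255.
def fitlift(S,box,p0,zt=.006):
    obs=[]
    for s,b in zip(S,box):
        g=s['img'].astype(float).min(2); x0,x1,y0,y1=b
        o=np.zeros_like(g); o[y0:y1,x0:x1]=np.clip((g[y0:y1,x0:x1]-60)/100,0,1); obs.append(o)
    f=lambda p:sum(((render(s,p,zt)-o)[b[2]:b[3],b[0]:b[1]]**2).sum() for s,o,b in zip(S,obs,box))
    r=minimize(f,p0,method='Nelder-Mead',options=dict(initial_simplex=np.array(p0)+np.array([[0,0,0],[.01,0,0],[0,.01,0],[0,0,.12]]),xatol=1e-4,fatol=.01))
    return r.x,r.fun,sum(o.sum() for o in obs)
E
python3 - <<'E'
from meas import *
S=[load('scene0'),load('side0')]
A=lambda x,y:(140+x/3.6-.5,120+y/3.6-.5); B=lambda x,y:(150+x/4-.5,130+y/4-.5)
print('dish',inter(S,[A(385,304),B(417,271)],.030))
print('pan',inter(S,[A(245,125),B(614,136)],.078))
print('cork',[inter(S,[A(*p),B(*q)],.01) for p,q in [((404,261),(496,291)),((482,346),(391,349)),((366,408),(303,281)),((293,316),(409,229))]])
print('mat',[inter(S,[A(*p),B(*q)],.003) for p,q in [((594,396),(336,432)),((696,478),(236,510)),((427,538),(163,326))]])
print('bal top',[inter(S,[A(*p),B(*q)],.066) for p,q in [((150,118),(620,97)),((205,210),(500,138))]])
print('bot',inter(S,[A(210,234),B(500,165)],0.0), inter(S,[A(418,160),B(652,288)],0.0))
print('tips',[inter(S,[A(*p),B(*q)],.006) for p,q in [((450,527),(168,340))]],'tipR',unproj(S[1],*B(92,382),.006))
print('rivets',[inter(S,[A(*p),B(*q)],.051) for p,q in [((600,459),(215,394)),((650,425),(258,429))]])
print('web',inter(S,[A(583,508),B(193,418)],.006))
print('petri',inter(S[:1],[A(184,56)],.018),'pot',inter(S,[A(256,393),B(266,180)],.075),'amber',unproj(S[1],*B(38,468),.095))
E
```

```text
dish [[0.5944, 0.0129], [0.5944, 0.0155]]
pan [[0.5784, -0.2809], [0.5768, -0.2866]]
cork [[[0.5272, -0.0395], [0.529, -0.0398]], [[0.5384, 0.111], [0.537, 0.1093]], [[0.686, 0.0998], [0.6855, 0.0987]], [[0.6742, -0.0498], [0.6756, -0.0523]]]
mat [[[0.4862, 0.2306], [0.4897, 0.2288]], [[0.4772, 0.3663], [0.4758, 0.3649]], [[0.7293, 0.2544], [0.7354, 0.2503]]]
bal top [[[0.6551, -0.3755], [0.6404, -0.3764]], [[0.687, -0.1987], [0.6773, -0.2019]]]
bot [[0.6744, -0.2226], [0.7048, -0.2358]] [[0.4015, -0.1718], [0.4235, -0.1768]]
tips [[[0.7056, 0.2601], [0.7103, 0.2627]]] tipR [0.71008687 0.35781155 0.006     ]
rivets [[[0.5632, 0.3116], [0.5693, 0.3105]], [[0.4969, 0.3131], [0.5037, 0.3124]]]
web [[0.5906, 0.3235], [0.5983, 0.318]]
petri [[0.5317, -0.5115]] pot [[0.7874, 0.0582], [0.7871, 0.0613]] amber [0.5586063  0.50933263 0.095     ]
```

```bash
cat >> h.py <<'E'
def go(x,y,z,yaw):
    o=ctrl.get_obs(); r0=R.from_euler('xyz',o['orientation'],degrees=True); r1=R.from_euler('xyz',[180,0,yaw],degrees=True)
    d=np.array([x,y,z])-o['tool_pos']
    print('clk',o['clock'],'pos',o['tool_pos'].round(4),'rpy',o['orientation'].round(2),'shift cm',(100*r0.inv().apply(d)).round(2),'rot',np.degrees((r0.inv()*r1).as_rotvec()).round(2))
E
python3 - <<'E'
from meas import *
S=[load('scene0'),load('side0')]; B=[(258,310,240,302),(166,204,205,246)]
B=[(258,309,248,296),(166,206,210,240)]
for S_,B_ in((S,B),(S[:1],B[:1]),(S[1:],B[1:])): print(fitlift(S_,B_,[.65,.312,0.]))
x,y,a=fitlift(S,B,[.65,.312,0.])[0]
g=[x-.108*np.cos(a),y-.108*np.sin(a)]; print(g,np.degrees(a)); go(g[0],g[1],.2,np.degrees(a))
E
```

```text
(array([ 0.65831738,  0.31091367, -0.03797133]), np.float64(120.49828185313342), np.float64(670.05))
(array([ 0.6573683 ,  0.3103449 , -0.00675625]), np.float64(64.73966808919647), np.float64(408.25))
(array([ 0.66303303,  0.31091962, -0.07927657]), np.float64(30.82459607843137), np.float64(261.8))
[np.float64(0.5503952317019294), np.float64(0.3150135843060585)] -2.1755969157903428
clk 0.15 pos [ 0.2482 -0.6273  0.2258] rpy [ 1.7993e+02 -1.0000e-02 -1.5842e+02] shift cm [-62.77  76.5    2.67] rot [ 3.0000e-02  1.0000e-01 -1.5624e+02]
```

>>> send_rows([
  [[-62.8,76.5,2.7,0,0,-156],[-62.8,76.5,2.7,0,0,-156],[-62.8,76.5,2.7,0,0,-156],[-62.8,76.5,2.7,0,0,-156],[-62.8,76.5,2.7,0,0,-156],[-62.8,76.5,2.7,0,0,-156],[-62.8,76.5,2.7,0,0,-156],[-62.8,76.5,2.7,0,0,-156]],
])

```text
clock: 0.82
tool_pos: [0.3501, -0.3085, 0.2174]
orientation: [-180.0, 0.0, -100.8]
force: [1.3, 0.5, -0.0]
opening: 0.0874
gripper_force: 0.0
```

```bash
python3 -c "
from h import *
go(.55,.313,.2,-2)"
```

```text
clk 0.8167 pos [ 0.3501 -0.3085  0.2174] rpy [-179.99    0.   -100.78] shift cm [-64.79  -8.01   1.74] rot [-1.000e-02 -0.000e+00 -9.878e+01]
```

>>> send_rows([
  [[-64.8,-8,1.7,0,0,-98.8],[-64.8,-8,1.7,0,0,-98.8],[-64.8,-8,1.7,0,0,-98.8],[-64.8,-8,1.7,0,0,-98.8],[-64.8,-8,1.7,0,0,-98.8],[-64.8,-8,1.7,0,0,-98.8],[-64.8,-8,1.7,0,0,-98.8],[-64.8,-8,1.7,0,0,-98.8]],
])

```text
clock: 1.48
tool_pos: [0.4539, 0.0085, 0.209]
orientation: [-180.0, -0.0, -43.4]
force: [0.6, 0.4, 0.4]
opening: 0.0878
gripper_force: 0.0
```

```bash
python3 -c "
from h import *
go(.53,.313,.2,-2)"
```

```text
clk 1.4833 pos [0.4539 0.0085 0.209 ] rpy [-1.7996e+02 -1.0000e-02 -4.3440e+01] shift cm [-15.42 -27.34   0.92] rot [-4.000e-02 -3.000e-02 -4.144e+01]
```

>>> send_rows([
  [[-15.4,-27.3,0.9,0,0,-41.4],[-15.4,-27.3,0.9,0,0,-41.4],[-15.4,-27.3,0.9,0,0,-41.4],[-15.4,-27.3,0.9,0,0,-41.4],[-15.4,-27.3,0.9,0,0,-41.4],[-15.4,-27.3,0.9,0,0,-41.4],[-15.4,-27.3,0.9,0,0,-41.4],[-15.4,-27.3,0.9,0,0,-41.4]],
])

```text
clock: 2.15
tool_pos: [0.5324, 0.3138, 0.1989]
orientation: [180.0, -0.0, -2.3]
force: [0.7, 0.1, 1.0]
opening: 0.0879
gripper_force: 0.0
```

```bash
python3 -c "
from h import *
go(.55,.313,.2,-2)
s=snap('wrist','w1.png')
i=cv2.resize(s['img'],None,fx=1.5,fy=1.5);i=(255*(i/255.)**.6).astype('uint8')
cv2.imwrite('pics/w1b.png',i[:,:,::-1])
"
```

```text
clk 2.15 pos [0.5324 0.3138 0.1989] rpy [179.99  -0.    -2.28] shift cm [ 1.76  0.01 -0.11] rot [ 0.01 -0.   -0.28]
```

View pics/w1b.png

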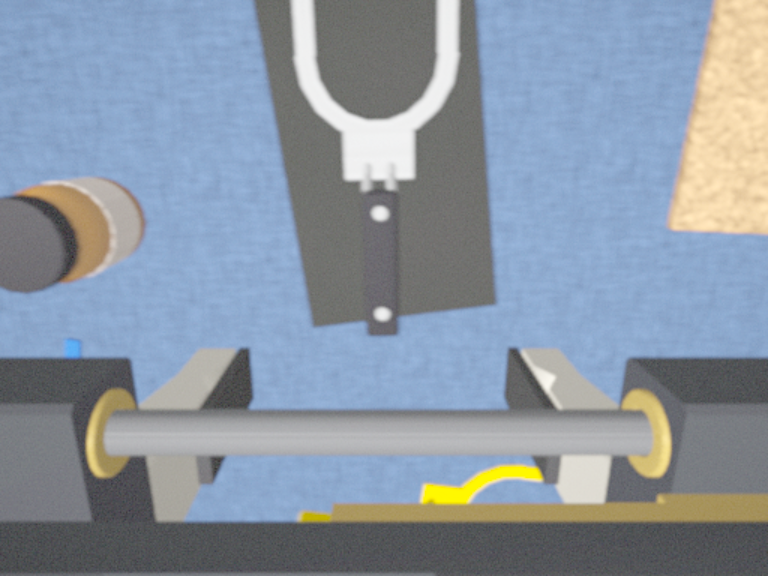

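The wrist view shows the handle straight ahead, running from (381,192) to (383,334), with rivets at (380,213) and (382,314). The web's back edge is at (379,180).

```bash
python3 -c "
from h import *
s=load('w1')
q=lambda u,v,z:unproj(s,u/1.5-.17,v/1.5-.17,z)[:2].round(4)
print('front',q(381,192,.051),'rear',q(383,334,.051),'web',q(379,180,.006),'riv',q(380,213,.051),q(382,314,.051))
print('blade inner back',q(378,120,.006),'outerL',q(292,50,.006),'outerR',q(461,50,.006))
"
```

```text
front [0.5787 0.3103] rear [0.4863 0.3126] web [0.5821 0.3113] riv [0.566  0.3114] [0.5003 0.3127]
blade inner back [0.6213 0.3104] outerL [0.6662 0.3638] outerR [0.6618 0.2554]
```

>>> send_rows([
  [[2.1,0.1,3,0,0,-0.9],[2.1,0.1,6,0,0,-0.9],[2.1,0.1,9,0,0,-0.9],[2.1,0.1,12,0,0,-0.9],[2.1,0.1,14.5,0,0,-0.9],[2.1,0.1,16.5,0,0,-0.9],[2.1,0.1,17.5,0,0,-0.9],[2.1,0.1,17.5,0,0,-0.9]],
])

```text
clock: 2.87
tool_pos: [0.5515, 0.3067, 0.0221]
orientation: [179.8, 0.2, -1.5]
force: [-0.7, 0.4, -0.2]
opening: 0.0875
gripper_force: 0.0
```

```bash
python3 -c "
from h import *
go(.553,.312,.024,-1.3)"
```

```text
clk 2.8667 pos [0.5515 0.3067 0.0221] rpy [179.81   0.2   -1.54] shift cm [ 0.14 -0.53 -0.19] rot [ 0.19  0.2  -0.24]
```

>>> send_rows([
  [[0,0,0,0,0,0],[0,0,0,0,0,0],[0,0,0,0,0,0]],
])

```text
clock: 3.12
tool_pos: [0.5537, 0.3087, 0.0265]
orientation: [-179.9, -0.1, -1.5]
force: [0.1, 0.3, 0.3]
opening: 0.0878
gripper_force: 0.0
```

```bash
python3 -c "
from h import *
go(.553,.312,.024,-1.3)"
```

```text
clk 3.1167 pos [0.5537 0.3087 0.0265] rpy [-1.7989e+02 -1.1000e-01 -1.5100e+00] shift cm [-0.08 -0.32  0.25] rot [-0.11 -0.11 -0.21]
```

>>> send_rows([
  [[0,-0.3,0.2,0,0,0],[0,-0.3,0.2,0,0,0],[0,-0.3,0.2,0,0,0],[0,-0.3,0.2,0,0,0]],
])

```text
clock: 3.45
tool_pos: [0.5529, 0.3111, 0.0231]
orientation: [-180.0, -0.0, -1.5]
force: [0.5, -0.4, 0.3]
opening: 0.0876
gripper_force: 0.0
```

>>> send_rows([
  [[0,0,0,0,0,0],[0,0,0,0,0,0],[0,0,0,0,0,0],[0,0,0,0,0,0],[0,0,0,0,0,0],[0,0,0,0,0,0],[0,0,0,0,0,0],[0,0,0,0,0,0]],
], fingers=0)

```text
clock: 4.12
tool_pos: [0.5529, 0.311, 0.0228]
orientation: [-180.0, -0.0, -1.5]
force: [0.7, 0.4, -0.3]
opening: 0.0399
gripper_force: 0.0
```

>>> send_rows([
  [[0,0,0,0,0,0],[0,0,0,0,0,0],[0,0,0,0,0,0],[0,0,0,0,0,0]],
])

```text
clock: 4.45
tool_pos: [0.5529, 0.311, 0.0228]
orientation: [180.0, 0.0, -1.5]
force: [0.8, -0.0, -0.5]
opening: 0.0216
gripper_force: 30.0
```

>>> send_rows([
  [[0,0,-1,0,0,0],[0,0,-3,0,0,0],[0,0,-5,0,0,0],[0,0,-7,0,0,0],[0,0,-9,0,0,0],[0,0,-11,0,0,0],[0,0,-12,0,0,0],[0,0,-12,0,0,0]],
])

```text
clock: 5.12
tool_pos: [0.554, 0.3119, 0.146]
orientation: [-179.8, -0.2, -1.5]
force: [0.2, 0.6, -1.1]
opening: 0.0217
gripper_force: 30.0
```

```bash
python3 -c "
from h import *
go(.594,.26,.142,-91)"
```

```text
clk 5.1167 pos [0.554  0.3119 0.146 ] rpy [-179.82   -0.2    -1.5 ] shift cm [4.13 5.08 0.39] rot [-3.00e-01 -2.00e-02  8.95e+01]
```

>>> send_rows([
  [[0.3,0.4,0,0,0,5],[0.6,0.8,0,0,0,11],[0.9,1.2,0,0,0,17],[1.2,1.6,0,0,0,23],[1.6,2.0,0,0,0,29],[2.0,2.5,0,0,0,35],[2.3,2.8,0,0,0,40],[2.6,3.1,0,0,0,45]],
])

```text
clock: 5.78
tool_pos: [0.5775, 0.2786, 0.1411]
orientation: [179.9, 0.0, -46.8]
force: [-0.2, -1.2, -1.3]
opening: 0.0218
gripper_force: 30.0
```

```bash
python3 -c "
from h import *
go(.594,.26,.142,-90)"
```

```text
clk 5.7833 pos [0.5775 0.2786 0.1411] rpy [ 1.7987e+02  3.0000e-02 -4.6800e+01] shift cm [ 2.48  0.07 -0.09] rot [ 1.40e-01 -2.00e-02  4.32e+01]
```

>>> send_rows([
  [[0.3,0,0,0,0,6],[0.7,0,0,0,0,12],[1.1,0,0,0,0,18],[1.5,0,0,0,0,24],[1.9,0,0,0,0,30],[2.2,0,0,0,0,36],[2.4,0,0,0,0,41],[2.5,0,0,0,0,43.4]],
])

```text
clock: 6.45
tool_pos: [0.5947, 0.2605, 0.1411]
orientation: [179.9, -0.1, -90.2]
force: [-0.4, -0.4, -0.5]
opening: 0.0217
gripper_force: 30.0
```

>>> send_rows([
  [[0,0,0,0,0,0],[0,0,0,0,0,0],[0,0,0,0,0,0]],
])

```text
clock: 6.7
tool_pos: [0.595, 0.261, 0.1421]
orientation: [180.0, -0.0, -89.8]
force: [-0.2, 0.1, -1.2]
opening: 0.0221
gripper_force: 30.0
```

```bash
python3 -c "
from h import *
go(.594,.235,.037,-90)
s=snap('wrist','w2.png');snap('scene','s2.png');snap('side','d2.png')
i=cv2.resize(s['img'],None,fx=1.5,fy=1.5);i=(255*(i/255.)**.6).astype('uint8')
cv2.imwrite('pics/w2b.png',i[:,:,::-1])
"
```

```text
clk 6.7 pos [0.595  0.261  0.1421] rpy [ 1.7995e+02 -3.0000e-02 -8.9830e+01] shift cm [ 2.6   0.09 10.51] rot [ 0.05 -0.03  0.17]
```

View pics/w2b.png

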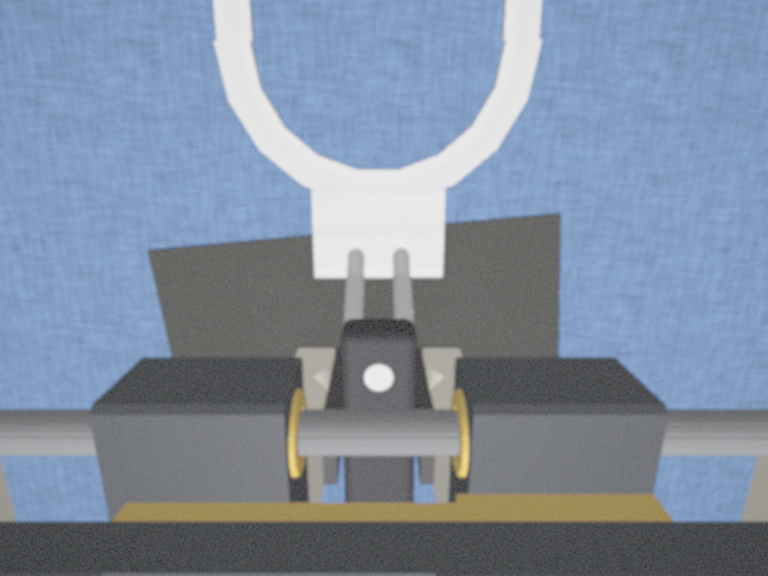

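The wrist view shows the lifter held straight. The web's back edge runs (314–444, 278), the opening's back is at (378,170), and the outer arms are at u=214 and 543 near v=42.

```bash
python3 -c "
from meas import *
s=load('w2')
q=lambda u,v,z:unproj(s,u/1.5-.17,v/1.5-.17,z)[:2].round(4)
for z in(.120,.125,.130):print(z,'webL',q(314,278,z),'webR',q(444,278,z),'back',q(378,170,z),'arms',q(214,42,z),q(543,42,z), 'riv',q(379,377,.1703))
S=[load('scene0'),load('side0')]
# dish rim ellipse centre from bright mask
S2=[load('s2'),load('d2')]
for s,(x0,x1,y0,y1) in zip(S2,[(228,268,190,218),(236,272,186,210)]):
    g=s['img'][y0:y1,x0:x1].astype(int); b=((g.max(2)-g.min(2)<45)&(g.min(2)>110)).astype('uint8')
    c=max(cv2.findContours(b,0,1)[0],key=cv2.contourArea)
    h=cv2.convexHull(c); e=cv2.fitEllipse(h); u,v=e[0][0]+x0,e[0][1]+y0
    print('dish',unproj(s,u,v,.03),e)
    H=[unproj(s,p[0][0]+x0,p[0][1]+y0,.03)[:2] for p in h]; print(cv2.minEnclosingCircle(np.array(H,np.float32)))
"
```

```text
0.12 webL [0.6195 0.2336] webR [0.5707 0.2335] back [0.5956 0.194 ] arms [0.6496 0.153 ] [0.5413 0.1527] riv [0.5952 0.2492]
0.125 webL [0.6189 0.2322] webR [0.5713 0.2321] back [0.5956 0.1937] arms [0.6482 0.1538] [0.5428 0.1535] riv [0.5952 0.2492]
0.13 webL [0.6182 0.2308] webR [0.572  0.2307] back [0.5956 0.1933] arms [0.6467 0.1546] [0.5443 0.1544] riv [0.5952 0.2492]
dish [0.59293135 0.03264401 0.03      ] ((21.826011657714844, 16.772932052612305), (20.148035049438477, 33.21116638183594), 121.49906158447266)
((0.5911845564842224, 0.036503635346889496), 0.07308509200811386)
dish [0.60075893 0.0272628  0.03      ] ((14.754903793334961, 11.751297950744629), (14.636778831481934, 29.21587371826172), 84.96360778808594)
((0.6043873429298401, 0.025296736508607864), 0.06332290917634964)
```

```bash
python3 -c "
from meas import *
def fit(s,p0,R0,z,box,neutral):
    x0,x1,y0,y1=box; g=s['img'].astype(float)
    m=neutral(g)[y0:y1,x0:x1]
    def ren(p):
        k=8;t=np.radians(np.arange(0,360,6));M=np.zeros((384*k,512*k),np.uint8)
        P=np.c_[p[0]+R0*np.cos(t),p[1]+R0*np.sin(t),0*t+z]
        cv2.fillPoly(M,[((proj(s,P)+.5)*k).round().astype(int)],255)
        return cv2.resize(M,(512,384),interpolation=cv2.INTER_AREA)[y0:y1,x0:x1]/255.
    r=minimize(lambda p:((ren(p)-m)**2).sum(),p0,method='Nelder-Mead',options=dict(initial_simplex=np.array(p0)+[[0,0],[.008,0],[0,.008]]))
    return r.x.round(4),r.fun,m.sum()
w=lambda g:np.clip(1-(g[:,:,0]-g[:,:,2]-10)/50,0,1)
for n,b in (('scene0',(232,262,192,218)),('side0',(241,268,188,207))):
    print(fit(load(n),[.594,.014],.047,.030,b,w))
pn=lambda g:np.clip((g.min(2)-150)/40,0,1)
for n in('scene0','side0'):
    s=load(n); u=proj(s,[.577,-.284,.078])[0].astype(int); print(n,u,s['img'][u[1],u[0]-22:u[0]+23:4].min(1))
"
```

```text
(array([0.5945, 0.0114]), np.float64(146.61307189542484), np.float64(485.12))
(array([0.5956, 0.014 ]), np.float64(98.91025374855825), np.float64(331.18))
scene0 [207 153] [118 117 169 189 193 195 189 189 190 185 119 233]
side0 [302 163] [113 107 131 193 189 193 192 193 193 186 115  81]
```

>>> send_rows([
  [[0,0,1,0,0,0],[0,0,3,0,0,0],[0,0,5,0,0,0],[0,0,7,0,0,0],[0,0,8.5,0,0,0],[0,0,9.8,0,0,0],[0,0,10.5,0,0,0],[0,0,10.7,0,0,0]],
])

```text
clock: 7.52
tool_pos: [0.5944, 0.2605, 0.0338]
orientation: [179.9, -0.1, -89.9]
force: [-0.9, 0.0, -0.7]
opening: 0.0219
gripper_force: 30.0
```

>>> send_rows([
  [[0,0,0,0,0,0],[0,0,0,0,0,0],[0,0,0,0,0,0],[0,0,0,0,0,0],[0,0,0,0,0,0],[0,0,0,0,0,0]],
])

```text
clock: 8.02
tool_pos: [0.5955, 0.2614, 0.0364]
orientation: [-180.0, 0.0, -89.9]
force: [-0.5, 0.1, -1.3]
opening: 0.0218
gripper_force: 30.0
```

```bash
python3 -c "
from h import *
go(.595,.121,.0355,-90)
s=snap('wrist','w3.png')['img'];
i=cv2.resize(s[:230],None,fx=1.5,fy=1.5)
a=snap('scene','s3.png')['img'][170:290,215:345];b=snap('side','d3.png')['img'][170:260,170:300]
f=lambda x,h:cv2.resize(x,(384,h))
j=np.hstack([f(a,250),f(b,250)])
o=np.vstack([i,j]);o=(255*(o/255.)**.7).astype('uint8')
cv2.imwrite('pics/c3.png',o[:,:,::-1])
"
```

```text
clk 8.0167 pos [0.5955 0.2614 0.0364] rpy [-1.7996e+02  4.0000e-02 -8.9920e+01] shift cm [14.04  0.07  0.08] rot [-0.04  0.04  0.08]
```

View pics/c3.png

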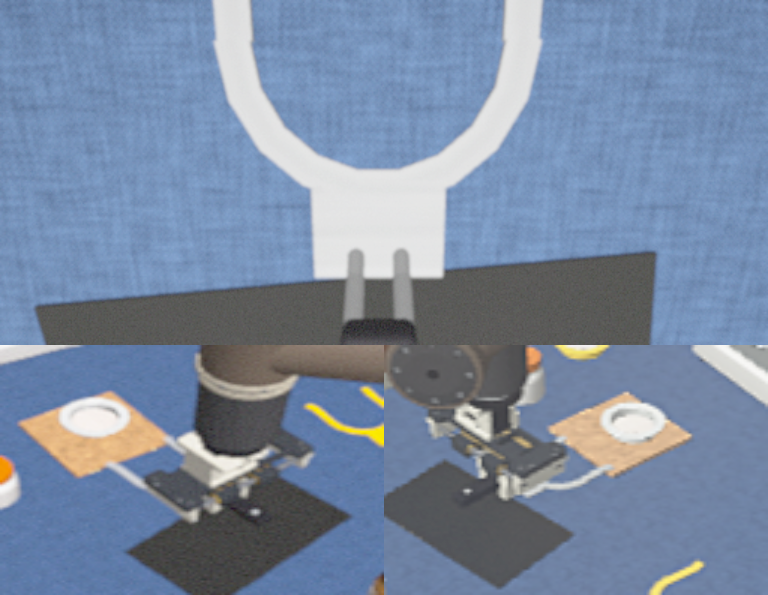

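The picture shows the prongs level, just above the near edge of the cork pad and pointing at the dish. I'll move forward.

>>> send_rows([
  [[0.5,0,0,0,0,0],[1.5,0,0,0,0,0],[2.5,0,0,0,0,0],[3.5,0,0,0,0,0],[4.5,0,0,0,0,0],[5.5,0,0,0,0,0],[6,0,0,0,0,0],[6,0,0,0,0,0]],
])

```text
clock: 8.83
tool_pos: [0.5953, 0.1996, 0.0359]
orientation: [180.0, -0.0, -90.0]
force: [-0.2, -0.1, -1.6]
opening: 0.0217
gripper_force: 30.0
```

```bash
python3 -c "
from h import *
go(.595,.1205,.0355,-90)
s=snap('wrist','w4.png')['img'];
i=cv2.resize(s[:230],None,fx=1.5,fy=1.5)
a=snap('scene','s4.png')['img'][170:290,215:345];b=snap('side','d4.png')['img'][170:260,190:320]
f=lambda x,h:cv2.resize(x,(384,h))
j=np.hstack([f(a,250),f(b,250)])
o=np.vstack([i,j]);o=(255*(o/255.)**.7).astype('uint8')
cv2.imwrite('pics/c4.png',o[:,:,::-1])
"
```

```text
clk 8.8333 pos [0.5953 0.1996 0.0359] rpy [ 1.7999e+02 -1.0000e-02 -9.0010e+01] shift cm [7.91 0.03 0.04] rot [ 0.01 -0.01 -0.01]
```

View pics/c4.png

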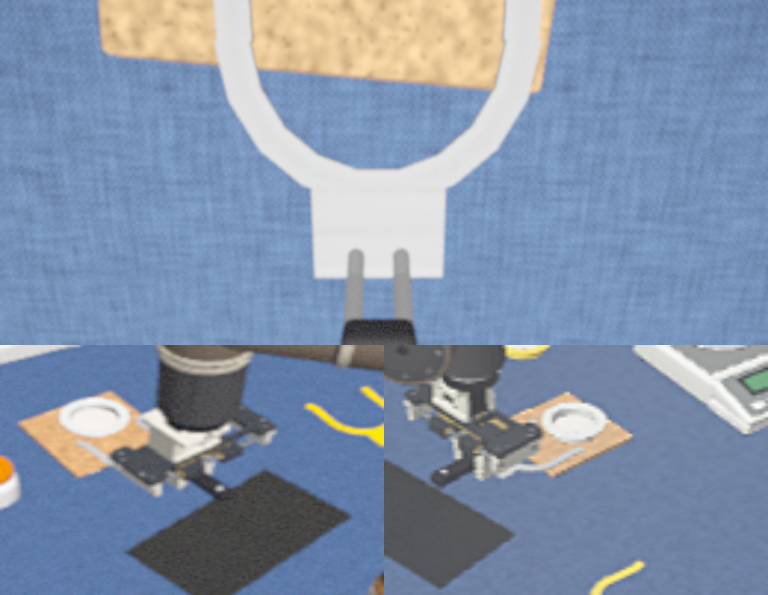

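The prong tips have just reached the rim, one on each side of the dish at (95,415) and (575,422). I'll go on partway and check the sideways fit with the wrist camera.

>>> send_rows([
  [[0.5,0,0,0,0,0],[1.2,0,0,0,0,0],[2,0,0,0,0,0],[2.8,0,0,0,0,0],[3.6,0,0,0,0,0],[4.2,0,0,0,0,0],[4.5,0,0,0,0,0],[4.5,0,0,0,0,0]],
])

```text
clock: 9.65
tool_pos: [0.5954, 0.1552, 0.0358]
orientation: [180.0, -0.0, -90.0]
force: [-0.5, 0.1, -1.5]
opening: 0.0221
gripper_force: 30.0
```

```bash
python3 -c "
from h import *
go(.595,.1205,.0355,-90)
s=snap('wrist','w5.png')['img'];
i=cv2.resize(s[:230],None,fx=1.5,fy=1.5)
a=snap('scene','s5.png')['img'][170:260,215:315];b=snap('side','d5.png')['img'][170:250,210:310]
f=lambda x,h:cv2.resize(x,(384,h))
j=np.hstack([f(a,250),f(b,250)])
o=np.vstack([i,j]);o=(255*(o/255.)**1).astype('uint8')
cv2.imwrite('pics/c5.png',o[:,:,::-1])
"
```

```text
clk 9.65 pos [0.5954 0.1552 0.0358] rpy [179.99  -0.   -89.98] shift cm [3.47 0.04 0.03] rot [ 0.01 -0.    0.02]
```

View pics/c5.png

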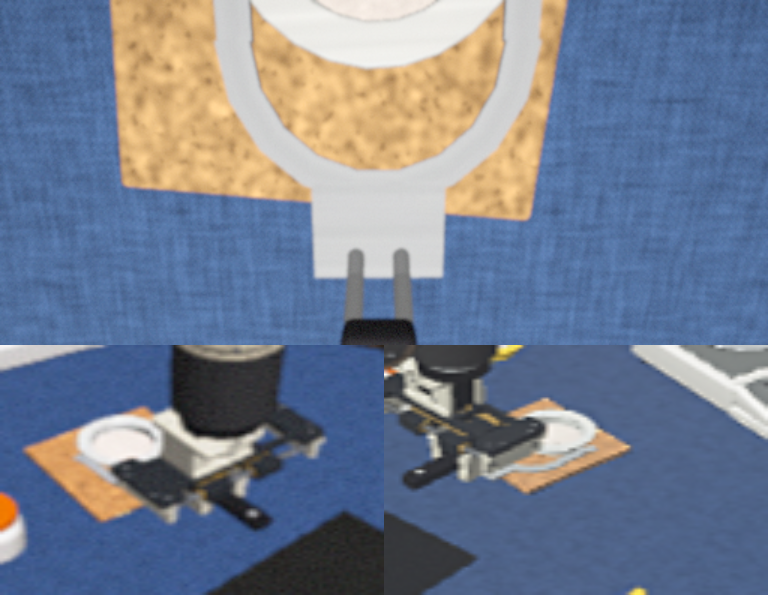

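Dish and prongs are centred on each other, with the rim's near edge at (377,67) and centre u≈378. Next I'll measure how far is left, and the pan.

```bash
python3 -c "
from meas import *
s=load('w5');q=lambda u,v,z:unproj(s,u/1.5-.17,v/1.5-.17,z)[:2].round(4)
p=q(377,67,.03);print('rim near',p,'dish y',p[1]-.047,'back',q(378,170,.019))
b=lambda g:np.clip((g.min(2)-140)/40,0,1)
for n in('scene0','side0'):
    s=load(n);x0,y0=proj(s,[.577,-.284,.078])[0].astype(int)
    bx=(x0-17,x0+18,y0-13,y0+14); m=b(s['img'].astype(float))
    def ren(p):
        k=8;t=np.radians(np.arange(0,360,6));M=np.zeros((384*k,512*k),np.uint8)
        P=np.c_[p[0]+.065*np.cos(t),p[1]+.065*np.sin(t),0*t+.078]
        cv2.fillPoly(M,[((proj(s,P)+.5)*k).round().astype(int)],255)
        return cv2.resize(M,(512,384),interpolation=cv2.INTER_AREA)/255.
    f=lambda p:((ren(p)-m)[bx[2]:bx[3],bx[0]:bx[1]]**2).sum()
    r=minimize(f,[.577,-.284],method='Nelder-Mead',options=dict(initial_simplex=[[.577,-.284],[.585,-.284],[.577,-.276]]));print(r.x,r.fun)
"
```

```text
rim near [0.5962 0.0566] dish y 0.009599999999999997 back [0.5959 0.0878]
[ 0.57495564 -0.28627691] 65.01623774509804
[ 0.57843612 -0.28650519] 70.95950956362938
```

>>> send_rows([
  [[0.5,0,0,0,0,0],[1.1,0,0,0,0,0],[1.7,0,0,0,0,0],[2.3,0,0,0,0,0],[2.9,0,0,0,0,0],[3.4,0,0,0,0,0],[3.6,0,0,0,0,0],[3.6,0,0,0,0,0]],
])

```text
clock: 10.47
tool_pos: [0.5955, 0.1195, 0.0358]
orientation: [180.0, 0.0, -90.0]
force: [-0.1, 0.1, -1.6]
opening: 0.0219
gripper_force: 30.0
```

>>> send_rows([
  [[0,0,-0.2,0,0,0],[0,0,-0.4,0,0,0],[0,0,-0.6,0,0,0],[0,0,-0.8,0,0,0],[0,0,-1.0,0,0,0],[0,0,-1.3,0,0,0],[0,0,-1.6,0,0,0],[0,0,-1.8,0,0,0]],
])

```text
clock: 11.13
tool_pos: [0.5956, 0.1203, 0.0542]
orientation: [-180.0, 0.0, -89.9]
force: [0.4, 0.4, -1.9]
opening: 0.0215
gripper_force: 30.0
```

```bash
python3 -c "
from h import *
go(.577,-.1785,.15,-90); print(ctrl.get_obs()['force'],ctrl.get_obs()['moment'])
s=snap('wrist','w6.png')
g=s['img'][:,:,:].astype(int)
# column profile along centre: saturation & brightness
c=250
print([(v,g[v,c-1].tolist()) for v in range(60,125,4)])
"
```

```text
clk 11.1333 pos [0.5956 0.1203 0.0542] rpy [-1.7998e+02  1.0000e-02 -8.9910e+01] shift cm [29.88  1.9  -9.58] rot [-0.02  0.01  0.09]
[ 0.36237541  0.3588915  -1.86083127] [ 0.20084756  0.09697118 -0.00733573]
[(60, [222, 213, 204]), (64, [220, 210, 202]), (68, [227, 217, 209]), (72, [223, 215, 207]), (76, [225, 214, 206]), (80, [221, 211, 204]), (84, [223, 215, 207]), (88, [222, 212, 205]), (92, [208, 208, 203]), (96, [197, 195, 192]), (100, [214, 213, 207]), (104, [215, 215, 211]), (108, [212, 211, 208]), (112, [217, 217, 212]), (116, [219, 218, 214]), (120, [214, 214, 213]), (124, [183, 183, 184])]
```

>>> send_rows([
  [[0,0,-0.5,0,0,0],[0,0,-1.3,0,0,0],[0,0,-2.3,0,0,0],[0,0,-3.4,0,0,0],[0,0,-4.5,0,0,0],[0,0,-5.5,0,0,0],[0,0,-6.3,0,0,0],[0,0,-6.8,0,0,0]],
])

```text
clock: 11.85
tool_pos: [0.596, 0.1204, 0.1236]
orientation: [-179.9, 0.0, -89.9]
force: [-0.4, -0.8, -1.3]
opening: 0.022
gripper_force: 30.0
```

>>> send_rows([
  [[0,0,-0.5,0,0,0],[0,0,-1.1,0,0,0],[0,0,-1.7,0,0,0],[0,0,-2.2,0,0,0],[0,0,-2.6,0,0,0],[0,0,-2.8,0,0,0],[0,0,-2.8,0,0,0],[0,0,-2.8,0,0,0]],
])

```text
clock: 12.52
tool_pos: [0.5954, 0.1201, 0.1496]
orientation: [180.0, 0.0, -89.9]
force: [-0.6, -0.7, -2.8]
opening: 0.0216
gripper_force: 30.0
```

```bash
python3 -c "
from h import *
go(.577,-.1785,.15,-90); print(ctrl.get_obs()['force'])
s=snap('wrist','w7.png');snap('scene','s7.png');snap('side','d7.png')
# change vs w6 in the lifter/dish region (rigid in hand => no change)
a=load('w6')['img'].astype(int);b=s['img'].astype(int)
print(abs(a-b).max(2)[0:120,170:340].mean(),abs(a-b).max(2)[0:120,0:130].mean())
# cork uncovered? colour at dish place in scene
t=load('s7')['img'];u=proj(load('s7'),[.595,-.02,.01])[0].round().astype(int);print(u,t[u[1],u[0]],load('scene0')['img'][u[1],u[0]])
"
```

```text
clk 12.5167 pos [0.5954 0.1201 0.1496] rpy [179.99   0.   -89.92] shift cm [29.86  1.88 -0.04] rot [0.01 0.   0.08]
[-0.62096744 -0.70661727 -2.80109024]
4.833725490196079 48.77269230769231
[241 202] [225 166 104] [233 228 226]
```

>>> send_rows([
  [[0.3,0,0,0,0,0],[0.9,0.05,0,0,0,0],[1.8,0.1,0,0,0,0],[3,0.2,0,0,0,0],[4.3,0.3,0,0,0,0],[5.7,0.4,0,0,0,0],[7.2,0.5,0,0,0,0],[8.7,0.6,0,0,0,0]],
])

```text
clock: 13.33
tool_pos: [0.5893, 0.0313, 0.1499]
orientation: [-180.0, -0.0, -89.9]
force: [-0.0, -0.3, -2.2]
opening: 0.0219
gripper_force: 30.0
```

>>> send_rows([
  [[1.5,0.1,0,0,0,0],[3,0.2,0,0,0,0],[4.5,0.3,0,0,0,0],[6,0.4,0,0,0,0],[7.5,0.5,0,0,0,0],[9,0.6,0,0,0,0],[10.5,0.7,0,0,0,0],[12,0.8,0,0,0,0]],
])

```text
clock: 14.0
tool_pos: [0.5815, -0.0885, 0.1498]
orientation: [180.0, 0.0, -89.9]
force: [-0.6, -0.2, -2.5]
opening: 0.0214
gripper_force: 30.0
```

>>> send_rows([
  [[1.5,0.1,0,0,0,0],[2.9,0.2,0,0,0,0],[4.2,0.3,0,0,0,0],[5.4,0.4,0,0,0,0],[6.4,0.4,0,0,0,0],[7.2,0.5,0,0,0,0],[7.8,0.5,0,0,0,0],[8.2,0.5,0,0,0,0]],
])

```text
clock: 14.67
tool_pos: [0.5769, -0.1695, 0.1497]
orientation: [180.0, 0.0, -89.9]
force: [0.4, -0.2, -2.8]
opening: 0.0217
gripper_force: 30.0
```

>>> send_rows([
  [[0.3,0,0,0,0,0],[0.6,0,0,0,0,0],[0.8,0,0,0,0,0],[0.9,0,0,0,0,0],[0.9,0,0,0,0,0],[0.9,0,0,0,0,0]],
])

```text
clock: 15.17
tool_pos: [0.577, -0.1777, 0.1498]
orientation: [-180.0, 0.0, -89.9]
force: [0.3, -0.0, -2.4]
opening: 0.022
gripper_force: 30.0
```

```bash
python3 -c "
from meas import *
go(.577,-.1785,.15,-90); o=ctrl.get_obs();print(o['force']);z=o['tool_pos'][2]-.0198+.006
s=snap('wrist','w8.png');S=[snap('scene','s8.png'),snap('side','d8.png')]
a=load('w7')['img'].astype(int);b=s['img'].astype(int)
print(abs(a-b).max(2)[0:120,190:310].mean())
for s in S: print(proj(s,[[.577,-.286,z],[.624,-.286,z],[.53,-.286,z],[.577,-.333,z],[.577,-.239,z]]).round().tolist())
"
```

```text
clk 15.1667 pos [ 0.577  -0.1777  0.1498] rpy [-180.      0.    -89.91] shift cm [ 0.08 -0.   -0.02] rot [-0.    0.    0.09]
[ 0.26388104 -0.0221787  -2.3583328 ]
2.2022916666666665
[[206.0, 143.0], [196.0, 147.0], [215.0, 139.0], [200.0, 137.0], [212.0, 149.0]]
[[304.0, 153.0], [296.0, 149.0], [312.0, 157.0], [311.0, 149.0], [297.0, 156.0]]
```

>>> send_rows([
  [[0,0,0.4,0,0,0],[0,0,1,0,0,0],[0,0,1.6,0,0,0],[0,0,2.2,0,0,0],[0,0,2.6,0,0,0],[0,0,2.9,0,0,0],[0,0,3.1,0,0,0],[0,0,3.2,0,0,0]],
])

```text
clock: 15.98
tool_pos: [0.5768, -0.1779, 0.1174]
orientation: [180.0, -0.0, -89.9]
force: [-0.5, -0.1, -2.4]
opening: 0.0219
gripper_force: 30.0
```

>>> send_rows([
  [[0,0,0.1,0,0,0],[0,0,0.2,0,0,0],[0,0,0.3,0,0,0],[0,0,0.4,0,0,0],[0,0,0.5,0,0,0],[0,0,0.6,0,0,0],[0,0,0.7,0,0,0],[0,0,0.8,0,0,0]],
])

```text
clock: 16.65
tool_pos: [0.577, -0.1779, 0.1099]
orientation: [-180.0, -0.0, -89.9]
force: [-0.5, -0.3, -1.7]
opening: 0.022
gripper_force: 30.0
```

>>> send_rows([
  [[0,0,0.1,0,0,0],[0,0,0.2,0,0,0],[0,0,0.3,0,0,0],[0,0,0.4,0,0,0],[0,0,0.4,0,0,0],[0,0,0.4,0,0,0],[0,0,0.4,0,0,0],[0,0,0.4,0,0,0]],
])

```text
clock: 17.32
tool_pos: [0.577, -0.1779, 0.1059]
orientation: [-180.0, -0.0, -89.9]
force: [0.7, -0.6, -2.0]
opening: 0.0217
gripper_force: 30.0
```

```bash
python3 -c "
from h import *
go(.577,-.1785,.106,-90)
s=snap('wrist','w9.png')['img'];
i=cv2.resize(s[:230],None,fx=1.5,fy=1.5)
a=snap('scene','s9.png')['img'][125:195,170:270];b=snap('side','d9.png')['img'][135:205,260:360]
f=lambda x,h:cv2.resize(x,(384,h),interpolation=cv2.INTER_CUBIC)
o=np.vstack([i,np.hstack([f(a,250),f(b,250)])])
cv2.imwrite('pics/c9.png',o[:,:,::-1])
"
```

```text
clk 17.3167 pos [ 0.577  -0.1779  0.1059] rpy [-179.99   -0.    -89.92] shift cm [ 0.06 -0.   -0.01] rot [-0.01 -0.    0.08]
```

View pics/c9.png

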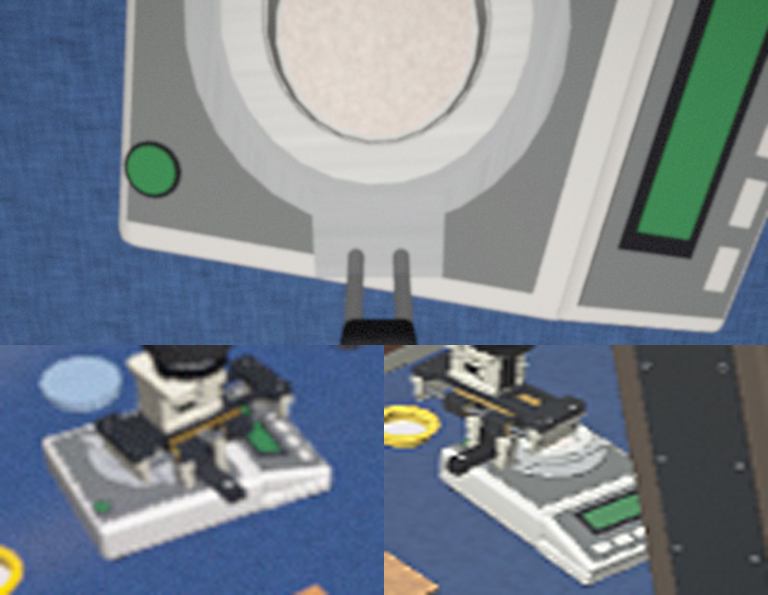

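The last picture shows the dish concentric with the pan. The rim edges are at u≈220 and 535, the pan edges at 185 and 570, and the rim's near edge at (377,184). Before drawing out, I'll check numerically that the dish sits on the pan.

```bash
python3 -c "
from h import *
s=load('w9');q=lambda u,v,z:unproj(s,u/1.5-.17,v/1.5-.17,z)[:2].round(4)
for z in(.092,.098):
  n=q(377,184,z);print(z,'rim near',n,'centre y',n[1]-.047,'L/R at v=20',q(220,20,z),q(535,20,z))
print('pan L/R',q(185,20,.078),q(570,20,.078))
# in-hand shift of the dish picture, lifted (w8) vs now (w9)
for n in('w7','w8','w9'):
  g=load(n)['img'].astype(float); print(n,g[88:100,240:262].mean((1,2)).round().tolist())
m=[load(n)['img'][:,:,0].astype(int)-load(n)['img'][:,:,2] for n in('w8','w9')]
for k in m: r=np.median(k[10:14],0); print(np.where(r[150:350]>10)[0][[0,-1]]+150)
print(ctrl.get_obs()['moment'])
"
```

```text
0.092 rim near [ 0.5778 -0.2408] centre y -0.2878 L/R at v=20 [ 0.6266 -0.2909] [ 0.5287 -0.291 ]
0.098 rim near [ 0.5778 -0.2413] centre y -0.2883 L/R at v=20 [ 0.6249 -0.2897] [ 0.5304 -0.2898]
pan L/R [ 0.6424 -0.2937] [ 0.513  -0.2937]
w7 [215.0, 214.0, 214.0, 212.0, 199.0, 178.0, 173.0, 185.0, 201.0, 210.0, 213.0, 213.0]
w8 [215.0, 215.0, 214.0, 212.0, 200.0, 179.0, 173.0, 183.0, 199.0, 209.0, 212.0, 213.0]
w9 [215.0, 214.0, 214.0, 213.0, 200.0, 177.0, 169.0, 177.0, 194.0, 207.0, 212.0, 213.0]
[190 311]
[188 314]
[0.1016292  0.10860807 0.04135739]
```

>>> send_rows([
  [[-0.3,0,0,0,0,0],[-0.8,0,0,0,0,0],[-1.4,0,0,0,0,0],[-2.1,0,0,0,0,0],[-2.8,0,0,0,0,0],[-3.5,0,0,0,0,0],[-4.2,0,0,0,0,0],[-5,0,0,0,0,0]],
])

```text
clock: 18.13
tool_pos: [0.5768, -0.127, 0.1058]
orientation: [-180.0, 0.0, -89.9]
force: [0.3, 0.2, -1.2]
opening: 0.0216
gripper_force: 30.0
```

```bash
python3 -c "
from h import *
go(.577,-.06,.106,-90)
s=snap('wrist','w10.png');g=s['img'].astype(int)
for y in (-.239,-.245): print(y,proj(s,[.5777,y,.098])*1)
u,v=proj(s,[.5777,-.2413,.098])[0].round().astype(int); print([g[k,u].tolist() for k in range(max(v-6,0),v+8,2)])
"
```

```text
clk 18.1333 pos [ 0.5768 -0.127   0.1058] rpy [-180.      0.    -89.91] shift cm [-6.7  -0.03 -0.02] rot [-0.    0.    0.09]
-0.239 [[251.18961187  12.8582083 ]]
-0.245 [[251.18961175  -2.14126313]]
[[218, 216, 214], [217, 217, 213], [213, 213, 210], [202, 201, 198], [189, 191, 191], [190, 192, 192], [191, 193, 191]]
```

>>> send_rows([
  [[-0.8,0,0,0,0,0],[-1.8,0,0,0,0,0],[-2.8,0,0,0,0,0],[-4,0,0,0,0,0],[-5.2,0,0,0,0,0],[-6.4,0,0,0,0,0],[-7.4,0,0,0,0,0],[-8,0,0,0,0,0]],
])

```text
clock: 18.85
tool_pos: [0.5768, -0.0463, 0.1059]
orientation: [-180.0, 0.0, -89.9]
force: [0.6, 0.5, -1.0]
opening: 0.022
gripper_force: 30.0
```

>>> send_rows([
  [[-0.8,0,-0.5,0,0,0],[-1.8,0,-1.2,0,0,0],[-3,0,-2,0,0,0],[-4.5,0,-2.8,0,0,0],[-6.5,0,-3.5,0,0,0],[-9,0,-4,0,0,0],[-11.5,0,-4,0,0,0],[-14,0,-4,0,0,0]],
])

```text
clock: 19.52
tool_pos: [0.5769, 0.094, 0.1475]
orientation: [-179.9, 0.1, -89.9]
force: [-0.1, 0.0, -0.7]
opening: 0.0221
gripper_force: 30.0
```

```bash
python3 -c "
from h import *
go(.594,.26,.142,-90)
s=snap('scene','s11.png');t=snap('side','d11.png')
"
```

```text
clk 19.5167 pos [0.5769 0.094  0.1475] rpy [-1.7988e+02  6.0000e-02 -8.9940e+01] shift cm [-16.6   -1.72   0.57] rot [-0.12  0.06  0.06]
```

>>> send_rows([
  [[-2.5,-0.2,0,0,0,0],[-5,-0.5,0,0,0,0],[-7.5,-0.8,0,0,0,-3],[-10,-1.1,0,0,0,-8],[-12,-1.3,0,0,0,-14],[-14,-1.5,0,0,0,-20],[-15.5,-1.6,0,0,0,-26],[-16.6,-1.7,0,0,0,-32]],
])

```text
clock: 20.28
tool_pos: [0.5934, 0.26, 0.1466]
orientation: [-180.0, 0.0, -57.6]
force: [0.4, -0.6, -2.5]
opening: 0.022
gripper_force: 30.0
```

```bash
python3 -c "
from h import *
go(.561,.306,.1,4)
"
```

```text
clk 20.2833 pos [0.5934 0.26   0.1466] rpy [-179.95    0.    -57.59] shift cm [-5.62  0.27  4.66] rot [-4.000e-02 -2.000e-02 -6.159e+01]
```

>>> send_rows([
  [[-0.5,0,0.3,0,0,-6],[-1,0.1,0.6,0,0,-12],[-1.6,0.1,0.9,0,0,-18],[-2.2,0.1,1.2,0,0,-24],[-2.8,0.1,1.6,0,0,-30],[-3.4,0.2,2,0,0,-36],[-4,0.2,2.5,0,0,-42],[-4.6,0.2,3,0,0,-48]],
])

```text
clock: 20.95
tool_pos: [0.5671, 0.2966, 0.1166]
orientation: [-180.0, -0.0, -9.6]
force: [-0.1, 0.2, -2.2]
opening: 0.0217
gripper_force: 30.0
```

>>> send_rows([
  [[0.1,-0.4,0.3,0,0,-5],[0.2,-0.7,0.6,0,0,-9],[0.3,-0.9,0.9,0,0,-12],[0.3,-1,1.2,0,0,-13.6],[0.3,-1,1.5,0,0,-13.6],[0.3,-1,1.6,0,0,-13.6],[0.3,-1,1.6,0,0,-13.6],[0.3,-1,1.6,0,0,-13.6]],
])

```text
clock: 21.62
tool_pos: [0.5719, 0.3054, 0.1001]
orientation: [-180.0, -0.0, 3.6]
force: [-1.3, 0.0, -1.9]
opening: 0.022
gripper_force: 30.0
```

```bash
python3 -c "
from h import *
go(.561,.306,.0235,4)
"
```

```text
clk 21.6167 pos [0.5719 0.3054 0.1001] rpy [-1.80e+02 -1.00e-02  3.63e+00] shift cm [-1.08 -0.13  7.66] rot [-0.   -0.01 -0.37]
```

>>> send_rows([
  [[-0.3,0,0.8,0,0,0],[-0.6,0,2,0,0,0],[-0.9,-0.1,3.2,0,0,0],[-1.1,-0.1,4.4,0,0,0],[-1.1,-0.1,5.4,0,0,0],[-1.1,-0.1,6.2,0,0,0],[-1.1,-0.1,6.7,0,0,0],[-1.1,-0.1,6.9,0,0,0]],
])

```text
clock: 22.28
tool_pos: [0.5606, 0.3054, 0.0298]
orientation: [180.0, 0.1, 3.7]
force: [1.0, -0.1, -2.3]
opening: 0.0219
gripper_force: 30.0
```

>>> send_rows([
  [[0,0,0.1,0,0,0],[0,0,0.2,0,0,0],[0,0,0.3,0,0,0],[0,0,0.4,0,0,0],[0,0,0.5,0,0,0],[0,0,0.6,0,0,0],[0,0,0.7,0,0,0],[0,0,0.7,0,0,0]],
])

```text
clock: 22.95
tool_pos: [0.5607, 0.3056, 0.0236]
orientation: [180.0, 0.0, 3.7]
force: [-0.9, -1.0, -0.5]
opening: 0.022
gripper_force: 30.0
```

```bash
python3 -c "
from h import *
go(.561,.306,.0228,4);print(ctrl.get_obs()['force'])
"
```

```text
clk 22.95 pos [0.5607 0.3056 0.0236] rpy [1.7999e+02 1.0000e-02 3.6800e+00] shift cm [ 0.03 -0.03  0.08] rot [ 0.01  0.01 -0.32]
[-0.92735667 -1.01907554 -0.51644515]
```

Lower 0.5 mm more, release, then rise straight up.

>>> send_rows([
  [[0,0,0.05,0,0,0],[0,0,0.05,0,0,0],[0,0,0.05,0,0,0]],
])

```text
clock: 23.2
tool_pos: [0.5608, 0.3057, 0.0233]
orientation: [180.0, 0.0, 3.7]
force: [-0.1, 0.5, -1.0]
opening: 0.0218
gripper_force: 30.0
```

>>> send_rows([
  [[0,0,0,0,0,0],[0,0,0,0,0,0],[0,0,0,0,0,0],[0,0,0,0,0,0],[0,0,0,0,0,0],[0,0,0,0,0,0],[0,0,0,0,0,0],[0,0,0,0,0,0]],
], fingers=1)

```text
clock: 23.87
tool_pos: [0.5608, 0.3057, 0.0233]
orientation: [-180.0, -0.0, 3.7]
force: [-0.0, 0.5, 0.5]
opening: 0.0692
gripper_force: 0.0
```

>>> send_rows([
  [[0,0,-1,0,0,0],[0,0,-3,0,0,0],[0,0,-5.5,0,0,0],[0,0,-8,0,0,0],[0,0,-11,0,0,0],[0,0,-14,0,0,0],[0,0,-16,0,0,0],[0,0,-17,0,0,0]],
])

```text
clock: 24.53
tool_pos: [0.562, 0.3065, 0.1979]
orientation: [-179.8, -0.3, 3.7]
force: [0.5, -0.3, -0.3]
opening: 0.0879
gripper_force: 0.0
```

>>> send_rows([
  [[-2,0,0,0,0,0],[-4,0,0,0,0,0],[-5,0,0,0,0,0],[-5,0,0,0,0,0],[-5,0,0,0,0,0],[-5,0,0,0,0,0]],
])

```text
clock: 25.03
tool_pos: [0.5114, 0.3027, 0.1933]
orientation: [180.0, -0.0, 3.7]
force: [0.3, 0.3, -0.3]
opening: 0.0874
gripper_force: 0.0
```

```bash
python3 - <<'E'
from meas import *
w=snap('wrist','w12.png');a=snap('scene','s12.png');b=snap('side','d12.png')
# lifter pose by wrist blade mask
p0=[.561+.108,.306+.007,.065]
uv=[proj(w,[p0[0]+dx,p0[1]+dy,.006])[0] for dx in(-.08,.06) for dy in(-.06,.06)];uv=np.clip(np.array(uv),0,[511,383]).astype(int)
B=[(uv[:,0].min(),uv[:,0].max(),uv[:,1].min(),min(uv[:,1].max(),240))];print(B)
x,f,n=fitlift([w],B,p0);print('lifter',x[:2],np.degrees(x[2]),f,n)
# dish: scene picture patch vs before; filter/rim in scene at pan
for s in(a,b):
    P=proj(s,[[.5777,-.288,.098]])[0]; print('dish px',P,[s['img'][int(P[1]),int(P[0])+k].tolist() for k in(-12,-9,-6,0,6,9,12)])
# bystanders unchanged: difference of initial and final
for n,s,Q in(('scene0',a,dict(petri=[.5317,-.5115,.018],pot=[.787,.06,.07],amber=[.559,.509,.09])),('side0',b,dict(pot=[.787,.06,.07],amber=[.559,.509,.09]))):
    for k,q in Q.items():
        u,v=proj(s,q)[0].astype(int); d=abs(load(n)['img'].astype(int)-s['img'])[v-12:v+20,u-15:u+15]; print(n,k,d.mean().round(1))
E
```

```text
[(np.int64(186), np.int64(324), np.int64(0), np.int64(95))]
lifter [0.66755385 0.31295494] 7.451808682415114 919.5375809304113 4197.08
dish px [206.32837698 149.71747518] [[137, 140, 143], [233, 233, 232], [199, 201, 199], [244, 235, 230], [238, 231, 225], [178, 181, 179], [216, 217, 218]]
dish px [303.42449732 159.61827486] [[183, 185, 182], [235, 236, 232], [113, 115, 114], [232, 229, 223], [196, 201, 195], [239, 240, 234], [75, 90, 119]]
scene0 petri 5.2
scene0 pot 2.6
scene0 amber 3.6
side0 pot 54.8
side0 amber 0.6
```

```bash
python3 -c "
from plant import ctrl
print(ctrl.close_job())"
```

```text
the job is handed in; nothing more can be done
None
```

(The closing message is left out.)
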